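# Make room in the reagent rack

## Task

Put the spare square bottle into the reagent rack, in the narrow gap in the middle of the row. First nudge the bottles on both sides gently apart, as far as the rack's end stops let them, then slide the spare in so that it stands upright and square in line with the others, back near the rail, and let go. The bottles are glass: press lightly (they may break above about 25 N), tip none over, and leave the jar and the beaker alone.

Things in the scene. Friction and masses are not known exactly. Their poses are not given: they have to be found in the camera images.
- spare_stopper (a point): Middle of the white paddle-shaped stopper of the spare bottle, 83 mm above its foot on its upright axis. The stopper is fixed to the bottle: 14 mm thick along x, 30 mm wide along y, 26 mm tall (70 to 96 mm above the foot). Take the bottle here, across the 14 mm; x, y along the bottle's sides, z up.
- spare_foot (a point): Centre of the underside of the spare bottle, same axes.
- spare: The spare: a square amber bottle standing alone on the bench, left or right, outside the rack. Body 64 x 64 mm, 64 mm high, rounded edges; a low cone on it up to 71 mm; stopper on top, 96 mm overall; 0.25 to 0.5 kg. Origin at the centre of its underside.
- rack_mid (a point): Fixed bottle rack: aluminium board 8 mm thick, 400 mm long along its y (the row's direction, + left), with an upright rail (45 mm high) along its far +x edge, open at the front (-x). This point: on the board's top, middle of its length and on the row's line. The rail's face is 33 mm from it along +x; the board runs 115 mm from it along -x.
- rack_back (a point): Middle of the rail's top edge, 36 mm along +x and 45 mm above rack_mid. On the board at each end of the row stands a fixed rigid grey block (66 x 20 mm, 60 mm tall): 326 mm apart, room for five bottles and 6 mm to spare. The pair is set up to 12 mm to either side of the rack's middle; where is not measured: find it by feel.
- left_in: Row bottle just left of the gap; same shape and size as the spare. Between it and right_in the gap is 35 to 41 mm at the start, too narrow for a bottle. Row bottles slide on the board when pushed (about 1 to 4 N each) and stay where left. Origin at the centre of its underside, x to the rail.
- right_in: Row bottle just right of the gap; same shape and size as the spare. Origin at the centre of its underside, x to the rail.
- left_out: Leftmost row bottle, about 2 mm beyond left_in, then some 1 to 30 mm to the left stop block; same shape and size. Origin at the centre of its underside, x to the rail.
- right_out: Rightmost row bottle, about 2 mm beyond right_in, then some 1 to 30 mm to the right stop block; same shape and size. Origin at the centre of its underside, x to the rail.
- round_jar: Bystander: closed round jar, 60 mm across, 85 mm high, on the bench; origin at the centre of its underside.
- beaker: Bystander: white open beaker, 68 mm across at the rim, 85 mm high, on the bench; origin at the centre of its underside.
There are look-alikes about, which are no part of the job. What is shaped like the left_in but yellow is not meant.

How it is judged:
By the outcome, as a careful person would: the job done as asked, in the order asked, and still so for the second after the job is handed in, with the robot touching nothing.
It also fails if it takes over 58 s, if anything falls off the work surface, if the arm or the gripper's body presses on something with over 40 N, if the wrist force passes 120 N, or if a joint passes its speed limit or range.

## Robot

A 6-joint arm with a two-finger parallel gripper is mounted at the origin on the work surface. World frame = base frame: x ahead of the robot, y to its left, z up, the work surface at z = 0. Lengths are in m, angles in rad, forces in N, time in s.
With the tool pointing down it reaches from about 0.4 to 0.825 m from the base axis. Payload 7 kg.
Tool frame: the origin (TCP) lies midway between the tips of the shut fingers; the grasp point (between the pads) lies arm.hold_point_z behind it (arm.hold_point_z is the distance from the TCP to the grasp point, in m); z points along the fingers, y is the line along which they close (so a half turn about z gives the same grasp; the last joint's range is limited). The gripper opens to 88 mm and grips with 3 to 60 N. Pads are 19 mm wide; open, the fingers measure 130 mm over their backs; the gripper's body (78 mm by 193 mm) begins 47 mm behind the grasp point.
Start: joints at [1.397, 0.359, 0.012, 0, -1.224, -0.288], TCP at [0.301, 0.604, 0.227] pointing down, gripper open.
Joint ranges: [-3.07, 3.07], [-1.43, 2.12], [-1.02, 1.25], [-3.03, 1.67], [-3.05, -0], [-3.03, 3.03]. Speed limits (rad/s): [2.39, 2.39, 3.01, 3.14, 3.14, 3.14].

## Interface

Orientations are given as [roll, pitch, yaw] about the fixed x, y, z axes, in that order (R = Rz(yaw) Ry(pitch) Rx(roll)).
In Python, from station import arm gives the robot as it stands.
- The arm moves only by the shell command python3 -m crank 'ROWS' [OPENING] [FORCE]. ROWS is JSON, a list that holds one entry, the list of rows, each a list of 4 numbers: the shift along the tool's x, y, z in units of 25 mm (1.0 is 25 mm), then the turn about the tool's z in units of 5 degrees (1.0 is 5 degrees). A call has 1 to 12 rows; each row is the pose to reach, as a shift and turn from the pose commanded when the call began, along the tool's axes at that moment; what a row does not reach only later rows make up. A row lasts 1/8 s, in which the tool goes at most 62.5 mm and 10.7 degrees, less where a joint would pass 70% of its speed; a pose out of reach is approached as far as the arm can. A call with a gripper value outside its range is refused whole. OPENING is the closure, from 0 (fully open) to 1 (shut), set as the call begins (- or left out, the last holds). The fingers move at their own pace and stop on an object; FORCE is the grip in N (left out, the last holds). Time passes only in rows, so rows that repeat a pose let the fingers close. It gives the time, the measured TCP pose, the force, the opening and the grip force at its end, in the units of the state.
- arm.get_state(): the state, without advancing time (a new reading comes with each control period).
- arm.grab_frame(name): name is "side" or "top"; returns (picture, depth): 480x640x3 uint8, red, green, blue; 480x640 float32, m along the optical axis (not along the pixel's ray), 0 where there is no reading.
- arm.get_calibration(name): a dict with "mtx" (3x3 intrinsics, pixels), "R" (3x3) and "t" (3): a world point X has camera coordinates R X + t. Camera axes: x right, y down, z forward; pixel columns grow to the right and rows downward; lengths in m; the calibration is good to about 2 mm. A picture is of the moment at which its call begins. get_calibration takes no time and is no camera call.
- arm.job_done(): hands the job in; it is judged then, once.
Trained networks look in the newest picture that a camera, given by its name, has taken for a name from the list of things; names that differ only in an ending like _2 or _b are one class to them, and where a whole thing is asked for, a point or a joint stands for the part that bears it (a point fixed in the world has none). Each returns a list of dicts, best first, with "score" (0 to 1); they miss things now and then, are a little off and sometimes report something else, mostly with a low value. They report only what shows in the picture. A call takes as long as a camera call. They do not tell look-alikes from the thing itself.
- arm.recognise(thing, camera): "extent" ([left, top, width, height] in pixels, round what is visible of it).
- arm.trace(thing, camera): "mask" (480x640 bool, what is visible of it) and "extent" ([left, top, width, height] in pixels, round what is visible of it).
The state is a dict: "t": time; "q": joint angles; "qd": joint speeds; "joint_efforts": joint torques, N m; "eef_pos": TCP position; "ee_rot": TCP orientation; "force": force on the tool from outside, world axes, zero at the start; "moment": the same for the moment, N m; "width": finger opening in m; "gripper_force": force on a finger pad.
Only numpy, scipy, OpenCV 4.12 (cv2) and the standard library are available. Lean on these libraries where they do the work, as an engineer would, in place of code of your own. Each camera call takes 0.05 s, during which the arm holds its last target. There are 200 camera calls.

## Working session

There is one attempt and no reset: what is moved stays moved. The work goes in short steps, Python scripts to look and compute and a shell command to move; the robot and the scene stay as the last step left them, time stands still between calls to the robot, and variables do not carry over. Pictures are saved under pics/ and viewed, at most 10 in all, crops included, and the job is handed in when it is done.

```bash
mkdir -p pics; ls; python3 - <<'E'
from station import arm
import cv2,numpy as np
s=arm.get_state();print({k:np.round(v,3).tolist() for k,v in s.items()},arm.hold_point_z)
ims=[]
for c in("side","top"):
    p,d=arm.grab_frame(c);cv2.imwrite(f"pics/{c}0.png",p[:,:,::-1])
    np.save(f"pics/{c}d.npy",d)
    k=arm.get_calibration(c);print(c,np.round(k["mtx"],1).tolist(),"cam pos",np.round(-k["R"].T@k["t"],3), np.round(k["R"],3).tolist())
    for n in("spare_stopper","spare","left_in","rack_mid","round_jar","beaker"):
        print(n,[(np.round(r["score"],2),np.round(r["extent"]).astype(int).tolist()) for r in arm.recognise(n,c)])
E
```

```text
pics
{'t': 0.0, 'q': [1.397, 0.359, 0.011, -0.0, -1.224, -0.288], 'qd': [0.001, -0.0, -0.0, -0.001, 0.002, 0.001], 'joint_efforts': [0.0, -58.272, 29.305, 6.997, 0.007, -0.0], 'eef_pos': [0.301, 0.604, 0.226], 'ee_rot': [3.14, -0.0, -0.462], 'force': [-0.399, 0.116, -1.38], 'moment': [-0.019, -0.003, -0.029], 'gripper_force': 0.0, 'width': 0.088} 0.0188
side [[438.4, 0.0, 320.1], [0.0, 438.4, 241.6], [0.0, 0.0, 1.0]] cam pos [0.463 0.511 0.709] [[-0.979, -0.203, -0.013], [-0.148, 0.754, -0.64], [0.139, -0.625, -0.768]]
spare_stopper [(np.float64(0.65), [376, 150, 32, 45])]
spare [(np.float64(0.83), [376, 148, 36, 44]), (np.float64(0.62), [252, 190, 125, 188])]
left_in [(np.float64(0.8), [202, 203, 45, 51]), (np.float64(0.77), [278, 252, 45, 44])]
rack_mid [(np.float64(0.56), [255, 188, 122, 191])]
round_jar [(np.float64(0.71), [335, 377, 44, 55]), (np.float64(0.29), [292, 213, 40, 46])]
beaker [(np.float64(0.93), [396, 239, 38, 51]), (np.float64(0.3), [290, 211, 40, 47]), (np.float64(0.24), [376, 147, 34, 46])]
top [[473.2, 0.0, 319.3], [0.0, 473.2, 236.8], [0.0, 0.0, 1.0]] cam pos [ 0.413 -0.025  0.991] [[0.027, -0.999, -0.024], [-0.981, -0.022, -0.192], [0.192, 0.028, -0.981]]
spare_stopper [(np.float64(0.57), [430, 287, 45, 40])]
spare []
left_in [(np.float64(0.6), [272, 217, 32, 34]), (np.float64(0.56), [315, 128, 42, 46]), (np.float64(0.21), [433, 286, 44, 39])]
rack_mid [(np.float64(0.77), [217, 208, 195, 90])]
round_jar [(np.float64(0.62), [162, 282, 42, 32])]
beaker [(np.float64(0.62), [301, 318, 40, 36])]
```

View pics/side0.png

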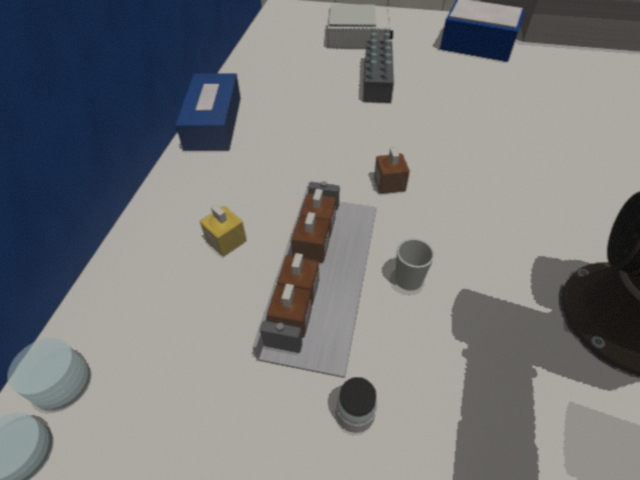

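View pics/top0.png

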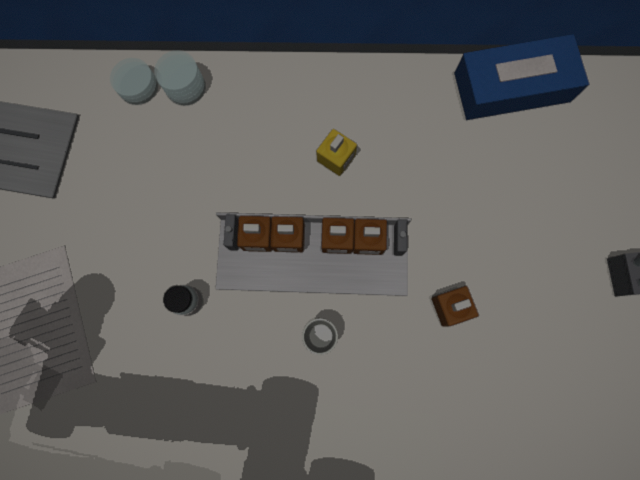

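Top view: the spare candidates are the amber bottle at (457,306), standing alone outside the rack, and the yellow one at (337,151). The amber one fits; yellow is ruled out. The row bottles are at x≈253, 287, 338 and 371, y≈233. The gap is at about (313,233), and the end blocks are at 231 and 401. The jar is at (180,299) and the beaker at (320,336). The side view shows the spare at (391,172) and the yellow bottle at (222,229).

```bash
cat > h.py <<'E'
from station import arm
import cv2,numpy as np
def cloud(c,p,d):
    k=arm.get_calibration(c);v,u=np.nonzero(d>0);z=d[v,u]
    C=np.c_[(u-k["mtx"][0,2])/k["mtx"][0,0]*z,(v-k["mtx"][1,2])/k["mtx"][1,1]*z,z]
    W=(C-k["t"])@k["R"]
    out=np.zeros(d.shape+(3,));out[v,u]=W
    return out
def proj(c,X):
    k=arm.get_calibration(c);q=k["mtx"]@(k["R"]@np.asarray(X)+k["t"]);return q[:2]/q[2]
def masks(p):
    h=cv2.cvtColor(p,cv2.COLOR_RGB2HSV)
    amber=((h[...,0]<16)&(h[...,1]>140)&(h[...,2]>40)).astype(np.uint8)
    return amber,h
E
python3 - <<'E'
from h import *
ims=[]
for c in("top","side"):
    p,d=arm.grab_frame(c);W=cloud(c,p,d);a,h=masks(p)
    x0,y0=(417,266) if c=="top" else (351,132)
    ims.append(cv2.resize(p[y0:y0+80,x0:x0+80,::-1],(400,400),interpolation=cv2.INTER_CUBIC))
    f=cv2.morphologyEx(a,cv2.MORPH_CLOSE,np.ones((3,3)))
    # points: amber with height or white high points
    n,l,st,ce=cv2.connectedComponentsWithStats(f)
    print(c)
    for i in range(1,n):
        if st[i,4]<150: continue
        m=(l==i); P=W[m]; zt=np.percentile(P[:,2],90)
        T=P[P[:,2]>0.055]
        r=cv2.minAreaRect((T[:,:2]*1000).astype(np.float32)) if len(T)>10 else None
        x,y,w,hh=st[i,:4]
        sub=np.zeros_like(m);sub[max(0,y-15):y+hh,x-3:x+w+3]=1
        S=W[sub&(h[...,1]<90)&(h[...,2]>110)&(W[...,2]>0.078)&(W[...,2]<.12)]
        print(np.round(ce[i]),st[i,4],"ztop",round(zt,3),"rect",[np.round(q,1) for q in r] if r else None)
        if len(S)>5:
            hi=S[S[:,2]>np.percentile(S[:,2],90)-.006]
            print("   stopper n",len(S),"mean",hi.mean(0).round(4),"ztop",np.percentile(S[:,2],95).round(4),[np.round(q,1) for q in cv2.minAreaRect((hi[:,:2]*1000).astype(np.float32))])
    B=W[(h[...,1]<90)&(W[...,2]>0.04)&(W[...,2]<.075)&(W[...,0]>.3)&(abs(W[...,1])<.3)]
    np.save(f"pics/B{c}.npy",B)
cv2.imwrite("pics/crop.png",np.hstack(ims))
E
```

```text
top
[271. 233.] 1614 ztop 0.077 rect [array([601.2, 100.5]), array([129.7,  61.5]), np.float64(89.8)]
   stopper n 177 mean [0.6025 0.1004 0.1041] ztop 0.1067 [array([603. ,  99.9]), array([12.5, 93.2]), np.float64(1.2)]
[354. 235.] 1586 ztop 0.077 rect [array([600.5, -66.3]), array([127.2,  61.5]), np.float64(89.1)]
   stopper n 178 mean [ 0.601  -0.0671  0.1039] ztop 0.1065 [array([601.4, -67.4]), array([92. , 12.3]), np.float64(89.3)]
[456. 306.] 845 ztop 0.07 rect [array([ 464.9, -268. ]), array([60.8, 60.7]), np.float64(20.0)]
   stopper n 97 mean [ 0.4651 -0.2695  0.0962] ztop 0.0986 [array([ 465.2, -269.8]), array([11.6, 27.6]), np.float64(19.8)]
side
[392. 165.] 238 ztop 0.07 rect [array([ 466.7, -266.7]), array([52.6, 55.2]), np.float64(22.3)]
   stopper n 62 mean [ 0.4665 -0.2687  0.0963] ztop 0.0984 [array([ 466.2, -269.5]), array([13.6, 31.1]), np.float64(19.3)]
[324. 209.] 188 ztop 0.079 rect [array([585.5, -95.7]), array([55.6, 35.5]), np.float64(64.1)]
   stopper n 114 mean [ 0.6019 -0.0793  0.1048] ztop 0.1068 [array([602.2, -73.3]), array([80.7, 13. ]), np.float64(89.3)]
[312. 234.] 348 ztop 0.079 rect [array([602.7, -31.1]), array([54.4, 55.7]), np.float64(88.4)]
   stopper n 89 mean [ 0.6026 -0.0333  0.1047] ztop 0.1064 [array([602.9, -34.1]), array([28.8, 13.5]), np.float64(87.3)]
[295. 290.] 1215 ztop 0.078 rect [array([602.7, 100.2]), array([ 57.8, 126.3]), np.float64(0.0)]
   stopper n 240 mean [0.603  0.1033 0.1047] ztop 0.1067 [array([603.2,  99.8]), array([13.7, 97.3]), np.float64(0.2)]
```

View pics/crop.png

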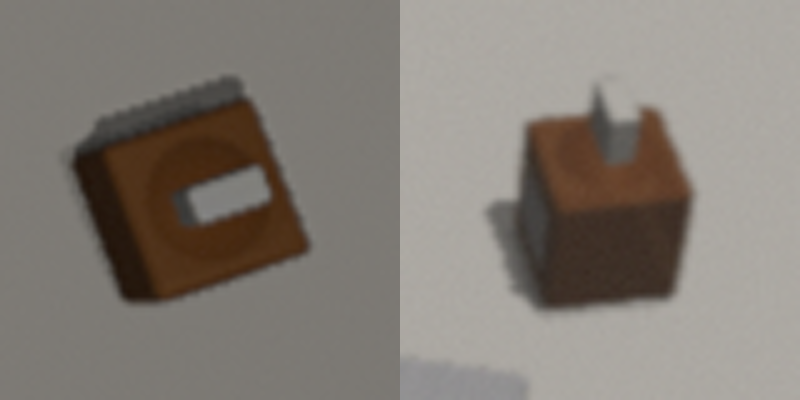

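The crop confirms the amber spare: a single white stopper, turned about 20°, with nothing else close by. Next, a helper that turns world targets into tool units.

```bash
cat > to.py <<'E'
import sys,numpy as np
from station import arm
from scipy.spatial.transform import Rotation as R
s=arm.get_state();x,y,z,yaw=map(float,sys.argv[1:5])
M=R.from_euler("xyz",s["ee_rot"]).as_matrix()
d=M.T@(np.array([x,y,z])-s["eef_pos"])/.025
print("rows",d.round(2),"turn",round((((np.degrees(s["ee_rot"][2])-yaw+180)%360)-180)/5,2),"F",np.round(s["force"],1),"t",s["t"],s["eef_pos"].round(4),np.degrees(s["ee_rot"][2]).round(2))
E
python3 to.py 0.6025 0.0165 0.16 -90
python3 - <<'E'
from h import *
B=np.load("pics/Btop.npy")
# blocks & rail: heights .055-.072 near the row
for y0,y1 in((.12,.3),(-.3,-.1)):
    S=B[(B[:,2]>.06)&(B[:,2]<.073)&(B[:,1]>y0)&(B[:,1]<y1)&(abs(B[:,0]-.6)<.05)]
    print(len(S),np.percentile(S,[3,50,97],axis=0).round(4).tolist())
S=B[(B[:,2]>.047)&(B[:,2]<.057)&(abs(B[:,0]-.637)<.012)]
print("rail",len(S),np.percentile(S,[1,50,99],axis=0).round(4).tolist(),np.polyfit(S[:,1],S[:,0],1))
E
```

```text
rows [21.28 15.67  2.66] turn 12.71 F [ 0.2 -0.9 -0.6] t 0.8 [0.3008 0.6043 0.2266] -26.46
322 [[0.5726, 0.1472, 0.0626], [0.6046, 0.1808, 0.068], [0.635, 0.1922, 0.0713]]
346 [[0.5702, -0.1727, 0.0638], [0.5978, -0.1608, 0.0673], [0.6325, -0.1304, 0.0713]]
rail 421 [[0.6317, -0.1795, 0.0477], [0.6396, 0.0201, 0.0524], [0.6439, 0.2136, 0.0562]] [0.00779543 0.63924603]
```

```bash
python3 -m crank '[[[2,1.5,0,1],[4,3,0,2.5],[6.2,4.6,0,4],[8.3,6.2,0,5.8],[10.5,7.8,0,7.5],[12.7,9.4,0,9],[14.9,11,0,10.5],[17,12.6,0.6,11.8],[19,14,1.3,12.7],[20.5,15.1,2,12.7],[21.28,15.67,2.66,12.7],[21.28,15.67,2.66,12.7]]]' 1 20; python3 to.py 0.6025 0.0165 0.052 -90.4
```

```text
t: 2.3
eef_pos: [0.6021, 0.0136, 0.1577]
ee_rot: [3.138, -0.001, -1.574]
force: [-0.0, -0.6, 0.3]
width: -0.0
gripper_force: 0.0
rows [-0.12 -0.03  4.23] turn 0.04 F [-0.  -0.6  0.3] t 2.3 [0.6021 0.0136 0.1577] -90.19
```

```bash
python3 -m crank '[[[-0.12,-0.03,0.8,0],[-0.12,-0.03,1.6,0],[-0.12,-0.03,2.4,0],[-0.12,-0.03,3.2,0],[-0.12,-0.03,3.8,0],[-0.12,-0.03,4.2,0],[-0.12,-0.03,4.2,0]]]'; python3 to.py 0.6025 0.0265 0.052 -90.4
```

```text
t: 3.18
eef_pos: [0.6029, 0.0196, 0.0546]
ee_rot: [3.141, -0.0, -1.57]
force: [0.9, -0.1, 2.0]
width: 0.0004
gripper_force: 0.0
rows [-0.28  0.02  0.11] turn 0.09 F [ 0.9 -0.1  2. ] t 3.175 [0.6029 0.0196 0.0546] -89.94
```

```bash
python3 -m crank '[[[-0.1,0,0,0],[-0.2,0,0,0],[-0.25,0,0,0],[-0.3,0,0,0]]]'|sed -n '2p;4p';python3 -m crank '[[[-0.05,0,0,0],[-0.1,0,0,0]]]'|sed -n '2p;4p'; python3 -m crank '[[[-0.05,0,0,0],[-0.1,0,0,0]]]'|sed -n '2p;4p'
```

```text
eef_pos: [0.6035, 0.0264, 0.0558]
force: [0.9, -7.5, 3.4]
eef_pos: [0.6035, 0.0286, 0.0558]
force: [0.6, -7.3, 5.1]
eef_pos: [0.6034, 0.031, 0.0558]
force: [-0.7, -7.8, 5.0]
```

```bash
for i in 1; do python3 -m crank '[[[-0.05,0,0,0],[-0.1,0,0,0]]]'|sed -n '2p;4p'; done;  python3 -m crank '[[[-0.04,0,0,0],[-0.06,0,0,0]]]'|sed -n '2p;4p'
```

```text
eef_pos: [0.6033, 0.0335, 0.0557]
force: [-0.3, -8.0, 5.0]
eef_pos: [0.6033, 0.0343, 0.0557]
force: [1.8, -12.0, 4.8]
```

```bash
python3 -m crank '[[[-0.04,0,0,0],[-0.06,0,0,0]]]'|sed -n '2p;4p'
```

```text
eef_pos: [0.6028, 0.0345, 0.0558]
force: [1.8, -17.7, 6.1]
```

Left side is on its stop: the force rose from 8 to 18 N with no further travel. Now the right side.

```bash
python3 -m crank '[[[0.3,0,0,0],[0.6,0,0,0],[0.9,0,0,0],[0.95,0,0,0],[1.05,0,0,0],[1.1,0,0,0]]]'|sed -n '2p;4p';python3 -m crank '[[[0.08,0,0,0],[0.16,0,0,0],[0.24,0,0,0]]]'|sed -n '2p;4p';python3 -m crank '[[[0.08,0,0,0],[0.16,0,0,0],[0.24,0,0,0]]]'|sed -n '2p;4p'
```

```text
eef_pos: [0.6033, 0.0101, 0.055]
force: [0.1, -0.3, -0.5]
eef_pos: [0.6034, 0.0044, 0.0551]
force: [-0.1, 4.5, -0.3]
eef_pos: [0.6033, -0.0021, 0.0551]
force: [0.8, 3.0, -0.4]
```

```bash
python3 -m crank '[[[0.08,0,0,0],[0.16,0,0,0],[0.24,0,0,0]]]'|sed -n '2p;4p';python3 -m crank '[[[0.06,0,0,0],[0.12,0,0,0]]]'|sed -n '2p;4p'
```

```text
eef_pos: [0.6033, -0.0081, 0.0551]
force: [0.1, 3.1, 0.8]
eef_pos: [0.6033, -0.0111, 0.0551]
force: [0.6, 4.1, -0.8]
```

```bash
python3 -m crank '[[[0.05,0,0,0],[0.1,0,0,0]]]'|sed -n '2p;4p'
```

```text
eef_pos: [0.6035, -0.0132, 0.0551]
force: [1.1, 9.2, -0.8]
```

```bash
python3 -m crank '[[[0.05,0,0,0],[0.1,0,0,0]]]'|sed -n '2p;4p'
```

```text
eef_pos: [0.6044, -0.0135, 0.0552]
force: [-0.6, 21.2, -0.3]
```

Both sides are on their stops, so the gap's centre is at y≈0.0105. Next I back off, rise and go to the spare.

```bash
python3 -m crank '[[[-0.4,0,0,0],[-0.95,0,0,0],[-0.95,0,-1,0],[-0.95,0,-2.2,0],[-0.95,0,-3.4,0],[-0.95,0,-4.2,0],[-0.95,0,-4.2,0]]]'; python3 to.py 0.4657 -0.2693 0.15 -70.3
```

```text
t: 8.43
eef_pos: [0.604, 0.008, 0.1618]
ee_rot: [-3.139, 0.0, -1.57]
force: [-0.2, 0.6, 0.1]
width: 0.0007
gripper_force: 0.0
rows [11.09  5.55  0.45] turn -3.93 F [-0.2  0.6  0.1] t 8.425 [0.604  0.008  0.1618] -89.94
```

```bash
python3 -m crank '[[[1.5,0.7,0,-0.6],[3.5,1.7,0,-1.4],[5.5,2.7,0,-2.2],[7.5,3.7,0,-3],[9.3,4.6,0,-3.6],[10.5,5.2,0.2,-3.93],[11.09,5.55,0.4,-3.93],[11.09,5.55,0.4,-3.93],[11.09,5.55,0.4,-3.93]]]' 0.4 15; python3 to.py 0.4657 -0.2693 0.075 -70.3
python3 - <<'E'
from h import *
p,d=arm.grab_frame("side");cv2.imwrite("pics/s1.png",cv2.resize(p[100:340,220:540,::-1],(800,600)))
E
```

```text
t: 9.55
eef_pos: [0.465, -0.269, 0.1498]
ee_rot: [3.141, 0.0, -1.227]
force: [0.9, 1.2, 0.0]
width: 0.0529
gripper_force: 0.0
rows [ 0.02 -0.02  2.99] turn -0.0 F [0.9 1.2 0. ] t 9.55 [ 0.465  -0.269   0.1498] -70.3
```

View pics/s1.png

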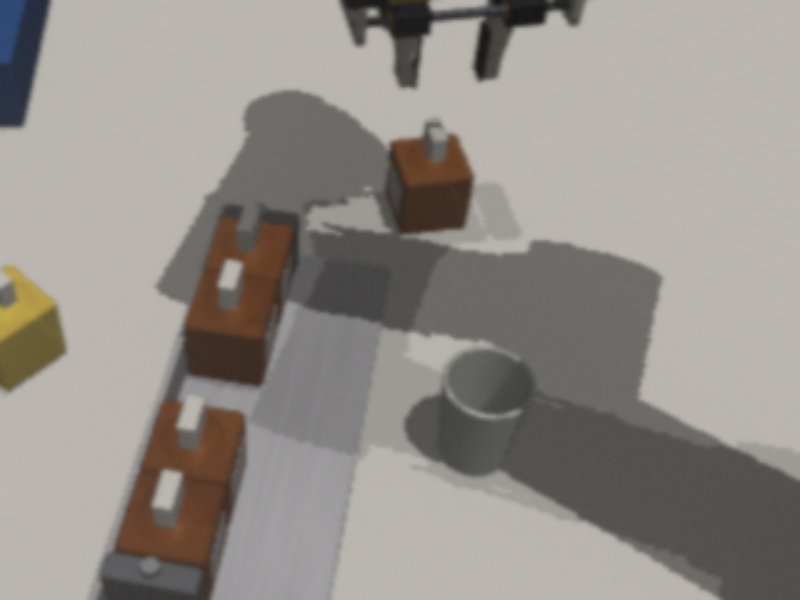

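The picture shows the open fingers centred above the spare's stopper at (435,135), and both pairs pushed out to the end blocks. Now down to grip.

```bash
python3 -m crank '[[[0,0,0.8,0],[0,0,1.6,0],[0,0,2.3,0],[0,0,2.7,0],[0,0,2.97,0],[0,0,2.97,0]]]'; python3 -m crank '[[[0,0,0,0],[0,0,0,0],[0,0,0,0],[0,0,0,0],[0,0,0,0]]]' 1 16
```

```text
t: 10.35
eef_pos: [0.4648, -0.2694, 0.0757]
ee_rot: [3.141, 0.0, -1.227]
force: [-0.3, -0.1, -0.4]
width: 0.0525
gripper_force: 0.0
t: 10.98
eef_pos: [0.4649, -0.2696, 0.0759]
ee_rot: [-3.141, -0.0, -1.227]
force: [1.0, 1.4, -1.1]
width: 0.0141
gripper_force: 16.0
```

```bash
python3 -m crank '[[[0,0,-0.4,0],[0,0,-1.2,0],[0,0,-2.2,0],[0,0,-3.2,0],[0,0,-4,0],[0,0,-4,0]]]'; python3 to.py 0.522 0.0105 0.176 -90.4
```

```text
t: 11.72
eef_pos: [0.4653, -0.2697, 0.1774]
ee_rot: [-3.139, -0.001, -1.227]
force: [0.4, -0.7, -5.2]
width: 0.0139
gripper_force: 16.0
rows [-9.79 -5.91  0.06] turn 4.02 F [ 0.4 -0.7 -5.2] t 11.725 [ 0.4653 -0.2697  0.1774] -70.31
```

```bash
python3 -m crank '[[[-0.8,-0.5,0,0.4],[-2,-1.2,0,0.9],[-3.4,-2.05,0,1.6],[-4.8,-2.9,0,2.2],[-6.2,-3.75,0,2.8],[-7.6,-4.6,0,3.4],[-8.7,-5.25,0,3.8],[-9.4,-5.7,0,4],[-9.79,-5.91,0,4.02],[-9.79,-5.91,0,4.02],[-9.79,-5.91,0,4.02]]]'
python3 - <<'E'
from h import *
for c in("top","side"):
    p,d=arm.grab_frame(c);W=cloud(c,p,d)
    if c=="top":cv2.imwrite("pics/t2.png",cv2.resize(p[150:330,200:440,::-1],(800,600)))
    a,h=masks(p)
    # row bottle bodies: amber top points at z .070-.081
    P=W[(a>0)&(W[...,2]>.066)&(W[...,2]<.084)&(W[...,0]>.56)]
    L=P[P[:,1]>.0105];R=P[P[:,1]<.0105]
    print(c,"L y",np.percentile(L[:,1],[1,99]).round(4),"R y",np.percentile(R[:,1],[1,99]).round(4))
    for S in(L,R): print([np.round(q,1) for q in cv2.minAreaRect((S[:,:2]*1000).astype(np.float32))])
    Q=W[(a>0)&(W[...,2]>.12)&(W[...,2]<.2)]; print("spare",len(Q),np.percentile(Q,[1,50,99],axis=0).round(4).tolist(),[np.round(q,1) for q in cv2.minAreaRect((Q[:,:2]*1000).astype(np.float32))])
E
python3 to.py 0.522 0.0105 0.089 -90.4
```

```text
t: 13.1
eef_pos: [0.5209, 0.01, 0.1755]
ee_rot: [3.141, -0.0, -1.578]
force: [-0.9, -0.1, -3.8]
width: 0.0137
gripper_force: 16.0
rows [-0.02 -0.04  3.46] turn -0.01 F [ 0.9  0.2 -3.7] t 13.15 [0.521  0.0099 0.1756] -90.44Traceback (most recent call last):
  File "<stdin>", line 9, in <module>
    return _quantile_unchecked(
        a, q, axis, out, overwrite_input, method, keepdims, weights)
    return _ureduce(a,
                    func=_quantile_ureduce_func,
    ...<5 lines>...
                    overwrite_input=overwrite_input,
                    method=method)
    r = func(a, **kwargs)
    result = _quantile(arr,
                       quantiles=q,
    ...<2 lines>...
                       out=out,
                       weights=wgt)
    slices_having_nans = np.isnan(arr[-1, ...])
                                  ~~~^^^^^^^^^
IndexError: index -1 is out of bounds for axis 0 with size 0
```

View pics/t2.png

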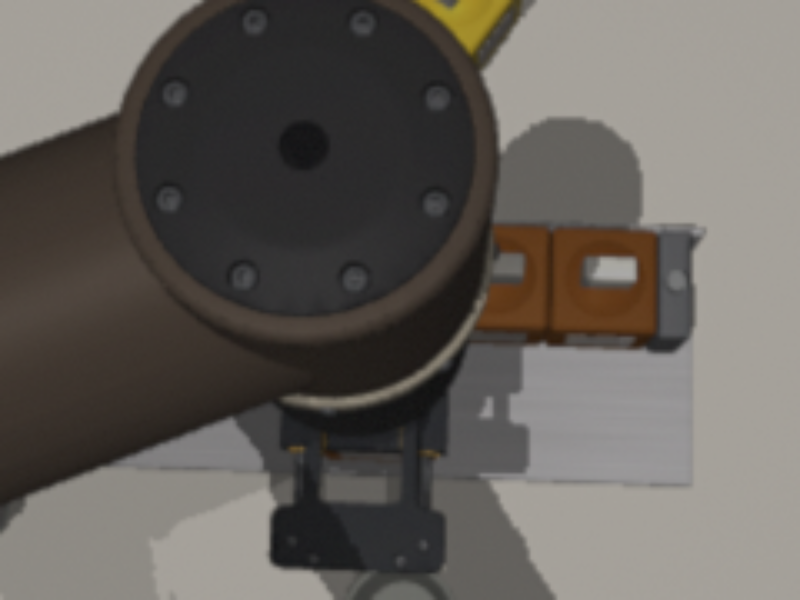

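The top view is now blocked by the arm, apart from the right pair, which is tight on its block at (675,285). I'll lower the spare to just above the board, in front of the row, and measure from the side camera.

```bash
python3 -m crank '[[[0,0,0.7,0],[0,0,1.5,0],[0,0,2.3,0],[0,0,3,0],[0,0,3.4,0],[0,0,3.5,0],[0,0,3.5,0]]]'
python3 - <<'E'
from h import *
c="side"
p,d=arm.grab_frame(c);W=cloud(c,p,d)
cv2.imwrite("pics/s3.png",cv2.resize(p[170:350,220:460,::-1],(800,600),interpolation=cv2.INTER_CUBIC))
a,h=masks(p)
for n,m in(("row",W[...,0]>.573),("spare",W[...,0]<.556)):
    P=W[(a>0)&m&(W[...,2]>.068)&(W[...,2]<.086)&(abs(W[...,1])<.17)]
    ys=np.sort(P[:,1]);g=np.diff(ys);i=np.argmax(g)
    print(n,len(P),"y",np.percentile(ys,[1,99]).round(4),"gap",ys[i].round(4),ys[i+1].round(4),np.percentile(P[:,0],[1,99]).round(4),"z",np.median(P[:,2]).round(4))
    if n=="spare":print([np.round(q,1) for q in cv2.minAreaRect((P[:,:2]*1000).astype(np.float32))])
E
python3 to.py 0.6025 0.0105 0.087 -90.4
```

```text
t: 14.02
eef_pos: [0.5216, 0.0105, 0.0887]
ee_rot: [-3.141, 0.0, -1.578]
force: [1.2, -0.8, -3.6]
width: 0.0138
gripper_force: 16.0
row 1373 y [-0.0568  0.1687] gap -0.0238 0.0488 [0.5734 0.6293] z 0.0735
spare 507 y [-0.0138  0.0414] gap -0.012 -0.0099 [0.4929 0.5516] z 0.0777
[array([522.6,  11.8]), array([60.5, 60.9]), np.float64(0.4)]
rows [-0.02 -3.23  0.08] turn -0.0 F [ 0.3 -0.1 -3.9] t 14.075 [0.5218 0.0106 0.0889] -90.41
```

View pics/s3.png

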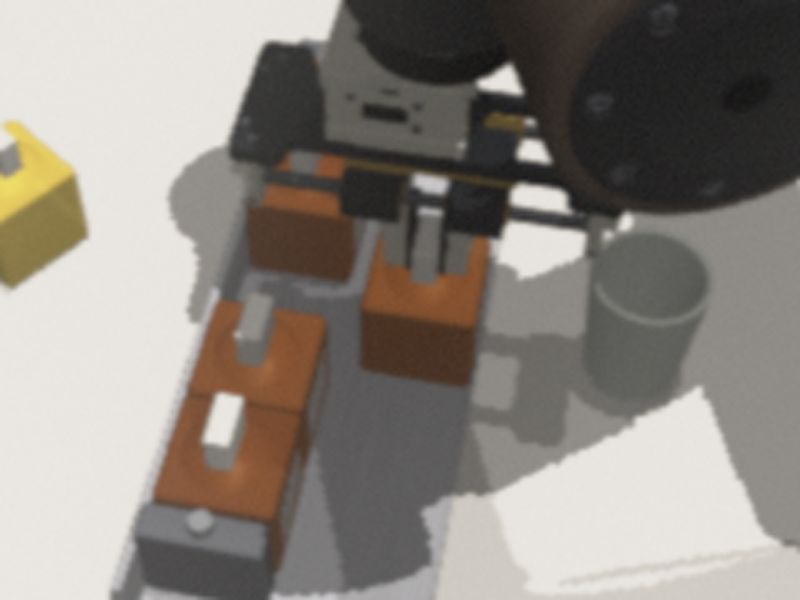

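Side view: the gap is centred at y≈0.0125 and about 69 mm wide. The spare is at y≈0.012, with yaw within half a degree, so I slide it in.

```bash
python3 -m crank '[[[-0.02,-0.3,0.04,0],[-0.02,-0.6,0.06,0],[-0.02,-0.8,0.06,0],[-0.02,-1,0.06,0],[-0.02,-1.1,0.06,0]]]'|sed -n '2p;4p'
```

```text
eef_pos: [0.5492, 0.0109, 0.0867]
force: [0.3, 0.1, -4.7]
```

```bash
python3 -m crank '[[[0,-0.3,0,0],[0,-0.6,0,0],[0,-0.9,0,0],[0,-1,0,0]]]'|sed -n '2p;4p'
```

```text
eef_pos: [0.5744, 0.0107, 0.0867]
force: [-0.2, -0.4, -5.3]
```

```bash
python3 -m crank '[[[0,-0.3,0,0],[0,-0.5,0,0],[0,-0.7,0,0],[0,-0.8,0,0],[0,-0.85,0,0]]]'; python3 to.py 0.6025 0.0105 0.084 -90.4
```

```text
t: 15.82
eef_pos: [0.5951, 0.0106, 0.0868]
ee_rot: [3.141, -0.0, -1.578]
force: [-0.5, -0.7, -3.0]
width: 0.0141
gripper_force: 16.0
rows [ 0.   -0.29  0.11] turn -0.0 F [-0.5 -0.7 -3. ] t 15.825 [0.5951 0.0106 0.0868] -90.41
```

Inside with no contact. The last 7 mm back, then lower onto the board.

```bash
python3 -m crank '[[[0,-0.1,0,0],[0,-0.2,0,0],[0,-0.28,0,0],[0,-0.28,0,0]]]'|sed -n '2p;4p'; python3 -m crank '[[[0,0,0.03,0],[0,0,0.06,0],[0,0,0.06,0]]]'|sed -n '2p;4p'
```

```text
eef_pos: [0.6022, 0.0106, 0.0868]
force: [-0.4, -0.4, -3.6]
eef_pos: [0.602, 0.0106, 0.0852]
force: [-0.0, 0.2, -4.4]
```

```bash
python3 -m crank '[[[0,0,0.02,0],[0,0,0.04,0],[0,0,0.04,0]]]'|sed -n '2p;4p'
```

```text
eef_pos: [0.6021, 0.0105, 0.0844]
force: [0.7, 0.9, -4.3]
```

```bash
python3 -m crank '[[[0,0,0.02,0],[0,0,0.04,0],[0,0,0.04,0]]]'|sed -n '2p;4p'
```

```text
eef_pos: [0.6022, 0.0103, 0.0842]
force: [-2.7, -0.9, 5.7]
```

```bash
python3 -m crank '[[[0,0,0.02,0],[0,0,0.04,0],[0,0,0.04,0]]]'|sed -n '2p;4p'
```

```text
eef_pos: [0.6023, 0.0098, 0.084]
force: [-5.4, -2.9, 11.3]
```

The spare is on the board. I ease off a little, release and rise.

```bash
python3 -m crank '[[[0,0,-0.05,0],[0,0,-0.05,0]]]'|sed -n '2p;4p';  python3 -m crank '[[[0,0,0,0],[0,0,0,0],[0,0,0,0],[0,0,0,0],[0,0,0,0]]]' 0.4 ; python3 -m crank '[[[0,0,-0.3,0],[0,0,-1,0],[0,0,-2,0],[0,0,-3,0],[0,0,-4,0],[0,0,-5,0],[0,2,-6,0],[0,4,-6,0],[-2,6,-6,0],[-4,6,-6,0],[-6,6,-6,0],[-8,6,-6,0]]]'
python3 - <<'E'
from h import *
ims=[]
for c,(y0,x0) in(("top",(170,200)),("side",(160,220))):
    p,d=arm.grab_frame(c);W=cloud(c,p,d)
    ims.append(cv2.resize(p[y0:y0+190,x0:x0+220,::-1],(400,345),interpolation=cv2.INTER_CUBIC))
    a,h=masks(p)
    m=((h[...,1]<90)&(W[...,2]>.095)&(W[...,2]<.11)&(W[...,0]>.57)&(W[...,0]<.64)&(abs(W[...,1])<.18)).astype(np.uint8)
    n,l,st,ce=cv2.connectedComponentsWithStats(m)
    for i in range(1,n):
        if st[i,4]>15:
            P=W[l==i];print(c,st[i,4],P.mean(0).round(4),[np.round(q,1) for q in cv2.minAreaRect((P[:,:2]*1000).astype(np.float32))])
    P=W[(a>0)&(W[...,2]>.066)&(W[...,2]<.084)&(W[...,0]>.55)]
    print(np.percentile(P,[1,50,99],axis=0).round(4).tolist(),[np.round(q,1) for q in cv2.minAreaRect((P[:,:2]*1000).astype(np.float32))])
cv2.imwrite("pics/end.png",np.hstack(ims))
E
```

```text
eef_pos: [0.6023, 0.0103, 0.084]
force: [-1.9, -2.2, 5.3]
t: 18.7
eef_pos: [0.6021, 0.0106, 0.0835]
ee_rot: [3.142, -0.0, -1.578]
force: [0.3, -1.0, -0.8]
width: 0.0519
gripper_force: 0.0
t: 20.2
eef_pos: [0.4533, 0.2134, 0.2357]
ee_rot: [-3.139, 0.002, -1.577]
force: [0.6, -0.6, 0.8]
width: 0.0525
gripper_force: 0.0
top 123 [0.6012 0.1409 0.103 ] [array([601.8, 140.8]), array([30.4, 13.6]), np.float64(89.3)]
top 122 [0.6008 0.0769 0.1032] [array([601.3,  77.4]), array([13.5, 29.5]), np.float64(1.0)]
top 116 [0.6013 0.0086 0.1034] [array([601.6,   8.2]), array([28.9, 14.3]), np.float64(89.4)]
top 118 [ 0.6029 -0.0566  0.1035] [array([603.5, -57. ]), array([29.1, 14.2]), np.float64(88.5)]
top 124 [ 0.6013 -0.1201  0.1031] [array([ 601.7, -120.2]), array([13.5, 28.7]), np.float64(0.4)]
[[0.5706, -0.148, 0.0673], [0.5938, 0.0094, 0.0725], [0.6308, 0.1693, 0.0809]] [array([600.9,  11.3]), array([ 62.8, 324.1]), np.float64(0.5)]
side 104 [ 0.602 -0.117  0.103] [array([ 602.4, -119.8]), array([31.4, 13.3]), np.float64(87.5)]
side 96 [ 0.6032 -0.0551  0.1042] [array([603.6, -55.7]), array([29.8, 14. ]), np.float64(87.7)]
side 16 [0.6072 0.0895 0.101 ] [array([608.3,  87.1]), array([ 3.4, 12.3]), np.float64(21.0)]
side 166 [0.6018 0.1436 0.1035] [array([602.7, 142.1]), array([30.2, 14.6]), np.float64(89.6)]
[[0.5727, -0.1419, 0.0701], [0.592, 0.1132, 0.0736], [0.6296, 0.1706, 0.0808]] [array([602. ,  12.6]), array([ 59.2, 319. ]), np.float64(0.3)]
```

View pics/end.png

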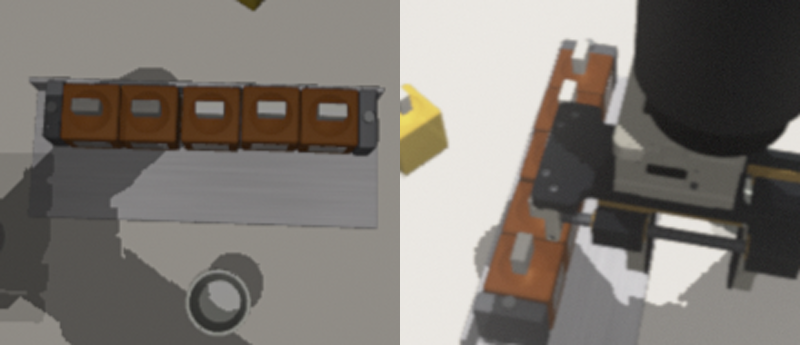

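The final view shows five bottles upright and in line between the blocks. The spare is at (210,117), x≈0.6015 against about 0.602 for the others and square to within about 1°. The gripper is clear, and the beaker stands where it was. Handing in.

```bash
python3 -c "
from station import arm
print(arm.job_done())"
```

```text
the job is handed in; nothing more can be done
None
```

The spare bottle stands upright in the middle of the row, in line with the others near the rail and let go; both side pairs were first nudged to their stops (peak push about 21 N), and the job was handed in at about 20 s (no verdict returned).

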